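# Load the board carrier into the test jig and lock it down

### The arm

A 7-joint arm with a two-finger parallel gripper is mounted at the origin on a cart in front of the work surface, level with it; the furniture and walls round the work are solid. World frame = base frame: x ahead of the robot, y to its left, z up, the work surface at z = 0. Lengths are in mm, angles in rad, forces in N, time in s.
With the tool pointing down it reaches from about 425 to 1025 mm from the base axis. Payload 3.6 kg.
Tool frame: the origin (TCP) lies at the very end of the fingers, on their centre line; the grasp point (between the pads) lies 19 mm behind it (bot.grip_point_offset is the distance from the TCP to the grasp point, in mm); z points along the fingers, y is the direction in which the jaws open and shut (so a half turn about z gives the same grasp; the last joint's range is limited). The gripper opens to 85 mm and grips with 20 to 120 N. Pads are 22 mm wide; open, the fingers measure 114 mm over their backs; the gripper's body (76 mm by 85 mm) begins 54 mm behind the grasp point. The pads swing forward as they close: fully open they stand 13 mm farther back than shut.
Start: joints at [1.101, 0.591, 0.048, 1.609, -0.033, 0.943, -0.034], TCP at [266.089, -674.408, 231.302] pointing down, gripper open.
Joint ranges: [-2.69, 2.69], [-0.47, 2.24], [-1.27, 1.36], [0.19, 2.51], [-1.53, 4.68], [0.08, 2.07], [-3.09, 3.09]. Speed limits (rad/s): [2.57, 2.57, 3.14, 3.14, 3.14, 3.14, 3.14].

### API

Orientations are given as a unit quaternion [x, y, z, w].
In Python, from plant import bot gives the robot as it stands.
- The arm moves only by the shell command python3 -m creep 'ROWS' [FORCE]. ROWS is JSON, one flat list of numbers, 5 for each row, row after row: the shift along the world's x, y, z in m, then the turn about the world's z in rad, then the closure, from 0 (fully open) to 1 (shut). In form: [x, y, z, yaw, claw, x, y, z, yaw, claw, ...]. A call has 1 to 8 rows; each row shifts and turns the commanded pose from where the row before left it; what a row does not reach is not made up. A row lasts 1/10 s, in which the tool goes at most 50 mm and 8.59 degrees, less where a joint would pass 70% of its speed; a pose out of reach is approached as far as the arm can. A call is refused whole if a number of a shift passes 0.05 or a number of a turn 0.15, either way. A call with a gripper value outside its range is refused whole. The fingers move at their own pace and stop on an object; FORCE is the grip in N (left out, the last holds). Time passes only in rows, so rows that do not move let the fingers close. It gives the time, the measured TCP pose, the force and the opening at its end, in the units of the state.
- bot.observe(): the state, without advancing time (a new reading comes with each control period).
- bot.grab_frame(name): name is "side" or "top" or "wrist"; returns a dict with "img" (400x640x3 uint8, red, green, blue), "fx", "fy", "cx", "cy" (pixels), "dist" ([k1, k2, p1, p2, k3] as OpenCV has them; the pictures are not rectified), "position" and "orientation" of the camera in the world. Camera axes: x right, y up, looking along -z (the intrinsics and any distortion apply to the point x, -y, -z); pixel columns grow to the right and rows downward; lengths in mm; the calibration is good to about 2 mm. A picture is of the moment at which its call begins. There is no depth.
- bot.close_job(): hands the job in, once; it reports no verdict.
The state is a dict: "t": time; "qpos": joint angles; "dq": joint speeds; "joint_efforts": joint torques, N m; "tcp_pos": TCP position; "eef_rot": TCP orientation; "ft_force": force on the tool from outside, world axes, zero at the start; "wrist_torque": the same for the moment, N m; "opening": finger opening in mm.
Only numpy, scipy, OpenCV 4.12 (cv2) and the standard library are available. Lean on these libraries where they do the work, as an engineer would, in place of code of your own. Each camera call takes 0.05 s, during which the arm holds its last target.

### The job

Put the circuit board on test: using only the fingertips, push its black carrier (by the metal tab at its rear) along the rails of the test jig until you feel it drop level into the locating notches. Then push the red hold-down arm by its knob fully round to its stop, across the edge of the carrier, and move clear. Do not lift anything, keep off the circuit board, and leave the loose things on the bench where they are.

Things in the scene. Friction and masses are not known exactly. Their poses are not given: they have to be found in the camera images.
- test_jig: Test jig, fixed: dark base 270 x 144 mm (x, y), 12 mm high; two white rails along its x, running surface 24 mm above the bench, at y = 22 to 46.5 mm each side, x = -130 to 130; outside each an aluminium guide wall 6 mm thick, 36 mm high. Origin: middle of the base at bench height; +x: the way the carrier is pushed, away from the robot; +y left, z up. Its place and yaw vary.
- nest (a point): Fixed point of the jig, 45 mm along +x from its origin and 24 mm above the bench: where the carrier's origin lies when home. The notches in the rails are 6 mm deep and leave the carrier about 2 mm of play each way along x and 1.5 mm sideways; pushed further, it stops firmly against their ends.
- carrier: Loose black carrier frame, 90 x 90 mm, 0.35 to 0.56 kg, green circuit board screwed on top, axes as the jig's. Origin: centre of the frame's underside, 29 mm above the bench while its four 5 mm feet slide on the rails, 24 mm once all four have dropped (at once, level) into the notches. Side rims reach 16 mm above the origin. Starts 80 to 120 mm short of the nest.
- board: The green circuit board on the carrier, 58 x 66 mm, its parts up to 10 mm high (15 mm above the carrier's origin). Not to be touched. The origin is the centre of its underside.
- push_tab (a point): Centre of the face to push on: rear (-x) face of the upright aluminium tab at the carrier's rear edge, 44 mm wide (y), from the carrier's underside to 16 mm above it. This point is 51 mm behind the carrier's origin and 10 mm above it. Sliding takes about 1 to 2 N.
- latch_pivot (a point): Upright pivot axis of the hold-down, outside the right-hand rail, 45 mm along +x and 61.5 mm along -y from the jig's origin; the point is at the underside of the arm, 42 mm above the bench.
- latch_knob (a point): Upright black knob on the red arm, 15 mm in diameter, 50 to 80 mm above the bench; the point is on its axis at 65 mm, 36 mm from the pivot axis. The arm, 14 mm wide, reaches 44 mm from the pivot, 42 to 50 mm above the bench: it clears the rim of a seated carrier by 2 mm and strikes the rim of one that has not dropped.
- holddown (a joint): Angle of the hold-down, rad, growing clockwise seen from above. 0 = fully open: the arm points to the jig's -x, swung 0.6 rad outward (to -y). 2.17 = at its stop: the arm points to the jig's +y, across the carrier's rim. Starts at 0 to 0.6. Turning takes about 1 to 1.5 N at the knob; it stays where it is left.
- flux_bottle: Bystander: yellow bottle with a black cap, 36 mm in diameter, 66 mm high; the origin is the centre of its underside.
- side_cutters: Bystander: red-handled side cutters, 113 mm long, lying flat; the origin is the centre of the underside.
- solder_spool: Bystander: spool of solder wire, 49 mm in diameter, 36 mm high; the origin is the centre of the underside.
- tweezers_steel: Bystander: steel tweezers, 116 mm long, lying flat; the origin is the centre of the underside.

How it is judged (in metres and radians):
On the way, in this order (a step that is already met when the one before it is completed fails the run):
1. the carrier has dropped into the notches, with the hold-down still open (horizontal distance between carrier and nest below 0.005 m and z of carrier in the frame of test_jig below 0.026 m and angle between carrier's own z axis and vertical below 0.03 rad and value of joint holddown below 1.2 rad), for 0.2 s.
2. the hold-down is across the carrier (value of joint holddown above 2 rad), for 0.2 s.
At the end, for the whole second after the job is handed in: The carrier lies level and at rest in its notches (origin within 5 mm of the nest, less than 2 mm above its seat, tilt under 0.03 rad) and the hold-down is swung to at least 2.0 rad, across the carrier's rim (horizontal distance between carrier and nest below 0.005 m and z of carrier in the frame of test_jig below 0.026 m and angle between carrier's own z axis and vertical below 0.03 rad and linear speed of carrier below 0.01 m/s and value of joint holddown above 2 rad); the robot touches nothing.
It fails at once if the carrier was lifted off its rails (z of carrier in the frame of test_jig above 0.037 m or angle between carrier's own z axis and vertical above 0.17 rad).
It fails at once if the circuit board was touched (contact force between any of the arm, the fingers and board above 0.5 N).
It fails at once if a loose thing on the bench was disturbed (distance of any of flux_bottle, side_cutters, solder_spool, tweezers_steel from where it was at the start of the episode above 0.02 m or angle between flux_bottle's own z axis and vertical above 0.5 rad).
It also fails if it takes over 48 s, if anything falls off the work surface, if the arm or the gripper's body presses on something with over 40 N, if the wrist force passes 120 N, or if a joint passes its speed limit or range.

## Working session

There is one attempt and no reset: what is moved stays moved. The work goes in short steps, Python scripts to look and compute and a shell command to move; the robot and the scene stay as the last step left them, time stands still between calls to the robot, and variables do not carry over. Pictures are saved under pics/ and viewed, and the job is handed in when it is done.

```bash
mkdir -p pics; ls
python3 - <<'E'
from plant import bot
import cv2
o=bot.observe();print({k:o[k] for k in o})
for n in("top","side","wrist"):
    f=bot.grab_frame(n);cv2.imwrite(f"pics/{n}0.png",f["img"][...,::-1]);print(n,{k:f[k] for k in f if k!="img"})
E
```

```text
pics
{'t': 0.0, 'qpos': array([ 1.10150304,  0.59212511,  0.0482544 ,  1.60984006, -0.03331091,
        0.94271858, -0.03368766]), 'dq': array([ 0.00026196, -0.00125842,  0.00129036, -0.00237469, -0.00056375,
       -0.00056359,  0.00107662]), 'joint_efforts': array([-2.98391415e-04, -5.48691952e+01,  1.54666632e+00, -1.98122799e+01,
        9.51859838e-03,  8.71972792e-03, -6.51533739e-06]), 'tcp_pos': array([ 265.80827379, -673.6092811 ,  230.12881755]), 'eef_rot': array([ 9.82387101e-01,  1.86853623e-01, -2.59985664e-04, -1.11371172e-03]), 'ft_force': array([ 0.92230552, -0.36006965, -0.35655458]), 'wrist_torque': array([-0.02069185, -0.04733217,  0.01176531]), 'opening': 85.54118403140592}
top {'fx': 461.18126302797793, 'fy': 461.18126302797793, 'cx': 310.02135466370856, 'cy': 191.2055981188717, 'dist': array([-0.07693282,  0.        ,  0.        ,  0.        ,  0.        ]), 'position': array([ 403.63156914, -346.54338606, 1107.21379134]), 'orientation': array([-0.02967678,  0.01487292,  0.71200944, -0.7013848 ])}
side {'fx': 378.82012764095214, 'fy': 378.82012764095214, 'cx': 321.19274291406435, 'cy': 198.31290385486105, 'dist': array([-0.05643681,  0.        ,  0.        ,  0.        ,  0.        ]), 'position': array([  372.3606648 , -1056.6099862 ,   482.90016004]), 'orientation': array([ 0.50594349, -0.03752257, -0.07494185,  0.85848527])}
wrist {'fx': 351.5191178483526, 'fy': 351.5191178483526, 'cx': 322.0570249014939, 'cy': 199.14590549593535, 'dist': array([-0.06572404,  0.        ,  0.        ,  0.        ,  0.        ]), 'position': array([ 333.72033762, -646.81996333,  372.4686511 ]), 'orientation': array([-0.12065388,  0.08380463, -0.55644362,  0.81779577])}
```

View pics/top0.png

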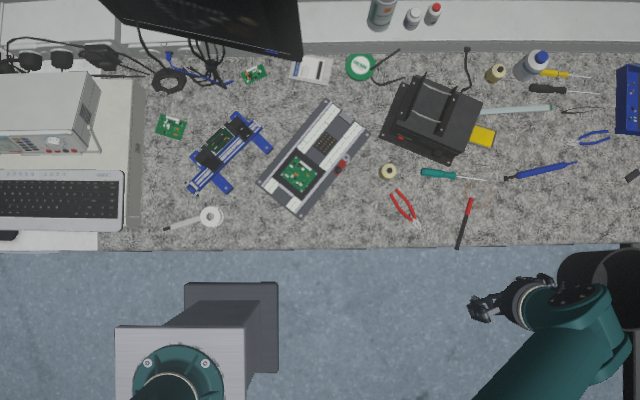

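View pics/side0.png

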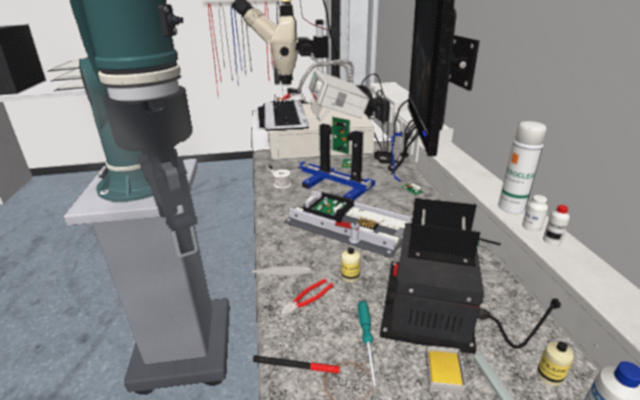

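View pics/wrist0.png

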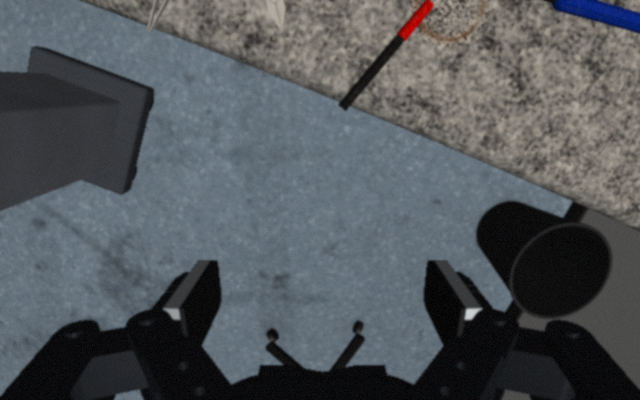

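Run:
```python
import cv2
i=cv2.imread("pics/top0.png")
cv2.imwrite("pics/top0z.png",cv2.resize(i[90:230,235:425],None,fx=4.2,fy=4.2,interpolation=cv2.INTER_CUBIC))
i=cv2.imread("pics/side0.png")
cv2.imwrite("pics/side0z.png",cv2.resize(i[160:290,260:430],None,fx=4.6,fy=4.6,interpolation=cv2.INTER_CUBIC))
```

```text
(no output)
```

View pics/top0z.png

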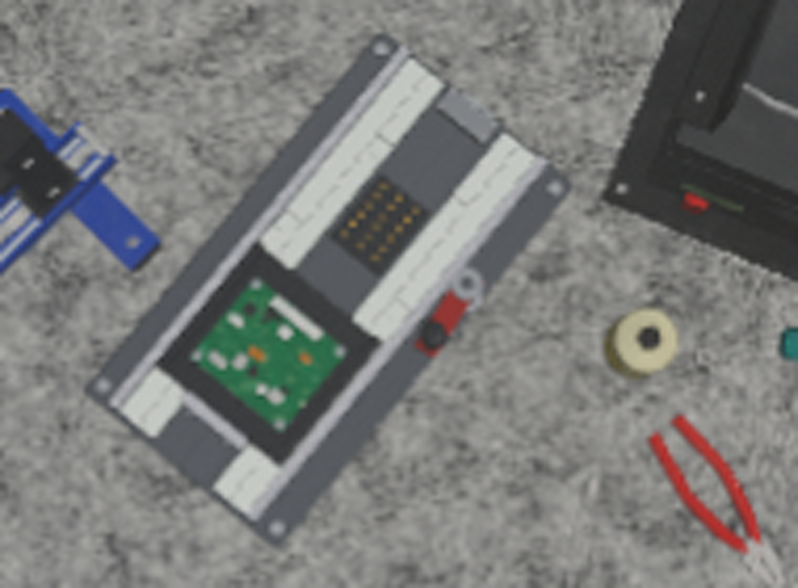

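View pics/side0z.png

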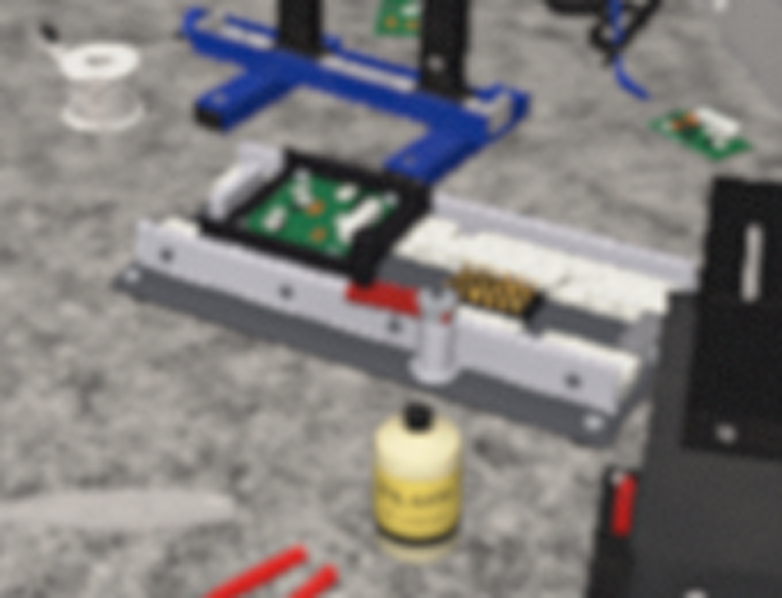

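```bash
cat > h.py <<'E'
import numpy as np,cv2
from scipy.spatial.transform import Rotation as R
def ray(f,uv):
    K=np.array([[f["fx"],0,f["cx"]],[0,f["fy"],f["cy"]],[0,0,1]])
    p=cv2.undistortPoints(np.array(uv,float).reshape(-1,1,2),K,np.array(f["dist"])).reshape(-1,2)
    d=np.c_[p[:,0],-p[:,1],-np.ones(len(p))]
    return np.array(f["position"]),R.from_quat(f["orientation"]).apply(d)
def onz(f,uv,z):
    o,d=ray(f,uv);return o+d*((z-o[2])/d[:,2])[:,None]
def proj(f,P):
    K=np.array([[f["fx"],0,f["cx"]],[0,f["fy"],f["cy"]],[0,0,1]])
    c=R.from_quat(f["orientation"]).inv().apply(np.atleast_2d(P)-f["position"])*[1,-1,-1]
    return cv2.projectPoints(c,np.zeros(3),np.zeros(3),K,np.array(f["dist"]))[0].reshape(-1,2)
E
python3 - <<'E'
from plant import bot
from h import *
np.set_printoptions(precision=1,suppress=True)
f=bot.grab_frame("top")
z=lambda l:np.array(l)/4.2+[235,90]-0.4
c=onz(f,z([(382,36),(568,184),(90,386),(280,543)]),12);print("corners",c)
s=onz(f,z([(381,48),(557,187),(101,385),(277,527)]),12);print("screws",s)
for q in(c,s):
    print(q.mean(0),np.linalg.norm(q[0]-q[1]),np.linalg.norm(q[2]-q[3]),np.linalg.norm(q[0]-q[2]),np.linalg.norm(q[1]-q[3]))
    d=q[0]+q[1]-q[2]-q[3];e=q[0]+q[2]-q[1]-q[3];print(np.arctan2(d[1],d[0]),np.arctan2(e[1],e[0])-np.pi/2)
a=np.arctan2(d[1],d[0]);O=s.mean(0)
X=np.array([np.cos(a),np.sin(a),0]);Y=np.array([-X[1],X[0],0])
J=lambda p:np.c_[(p-O)@X,(p-O)@Y,p[:,2]]
print("tab top ",J(onz(f,z([(186,400),(243,448)]),45)))
print("knob top",J(onz(f,z([(434,332)]),80)),"pivot",J(onz(f,z([(467,284)]),50)))
print("board corners",J(onz(f,z([(256,276),(350,350),(279,432),(187,356)]),36)))
print("bottle cap",onz(f,z([(650,337)]),66),J(onz(f,z([(650,337)]),66)))
E
```

```text
corners [[ 697.6 -364.9   12. ]
 [ 609.5 -469.6   12. ]
 [ 498.2 -195.3   12. ]
 [ 407.4 -302.4   12. ]]
screws [[ 690.6 -364.2   12. ]
 [ 607.9 -463.2   12. ]
 [ 498.7 -201.6   12. ]
 [ 416.5 -300.8   12. ]]
[ 553.2 -333.    12. ] 136.804148850831 140.3792639839208 261.7722605122146 262.2882136265837
-0.6979688773744035 -0.7011478220444208
[ 553.4 -332.4   12. ] 129.0231252406554 128.8293675755127 251.5256823849249 251.04631099006312
-0.7033327376977067 -0.693458039813742
tab top  [[-102.3   17.5   45. ]
 [-102.7  -23.7   45. ]]
knob top [[  9.5 -65.7  80. ]] pivot [[ 44.9 -61.7  50. ]]
board corners [[-24.1  32.7  36. ]
 [-22.9 -34.2  36. ]
 [-83.2 -32.7  36. ]
 [-83.   33.9  36. ]]
bottle cap [[ 515.2 -505.7   66. ]] [[  82.9 -156.9   66. ]]
```

```bash
python3 -m creep '[0.018,0.0431,0,-0.134,1,0.018,0.0431,0,-0.134,1,0.018,0.0431,0,-0.134,1,0.018,0.0431,0,-0.134,1,0.018,0.0431,0,-0.134,1,0.018,0.0431,0,-0.134,1,0.018,0.0431,0,-0.134,1,0.018,0.0431,0,-0.134,1]'
python3 -m creep '[0.018,0.0431,0,0,1,0.018,0.0431,0,0,1,0,0,-0.03,0,1,0,0,-0.02,0,1,0,0,0,0,1,0,0,0,0,1]'
python3 - <<'E'
from plant import bot
import cv2,numpy as np
from h import *
f=bot.grab_frame("wrist");cv2.imwrite("pics/w1.png",f["img"][...,::-1])
o=bot.observe();print(o["t"],o["tcp_pos"],o["opening"],R.from_quat(o["eef_rot"]).as_matrix().round(3),o["qpos"].round(2),o["ft_force"])
E
```

```text
t: 1.0
tcp_pos: [410.6, -327.7, 231.3]
eef_rot: [0.939, -0.344, 0.0, -0.0]
ft_force: [1.0, 0.0, -0.3]
opening: 0.2
t: 1.6
tcp_pos: [446.0, -243.7, 181.4]
eef_rot: [0.94, -0.341, -0.0, 0.0]
ft_force: [-0.6, -0.0, 0.2]
opening: -0.1
1.65 [ 446.39182045 -244.18399295  181.99636139] 0.03459126810568563 [[ 0.767 -0.642  0.001]
 [-0.642 -0.767 -0.001]
 [ 0.001 -0.    -1.   ]] [ 0.21  0.4   0.26  2.14 -0.18  0.61 -1.67] [ 0.85035406 -0.72709976  0.84991613]
```

View pics/w1.png

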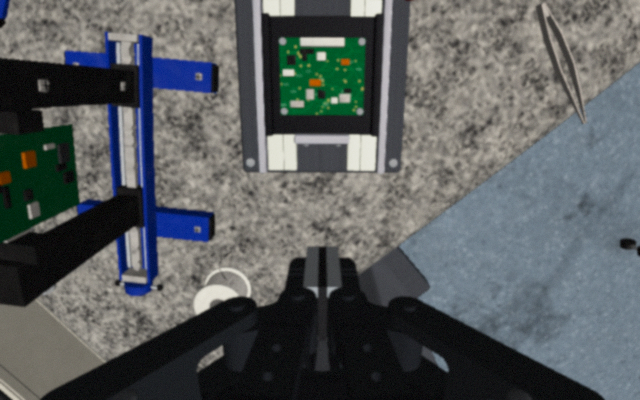

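Run:
```python
import cv2
i=cv2.imread("pics/w1.png")
cv2.imwrite("pics/w1z.png",cv2.resize(i[0:190,225:425],None,fx=4,fy=3.1,interpolation=cv2.INTER_CUBIC))
```

```text
(no output)
```

View pics/w1z.png

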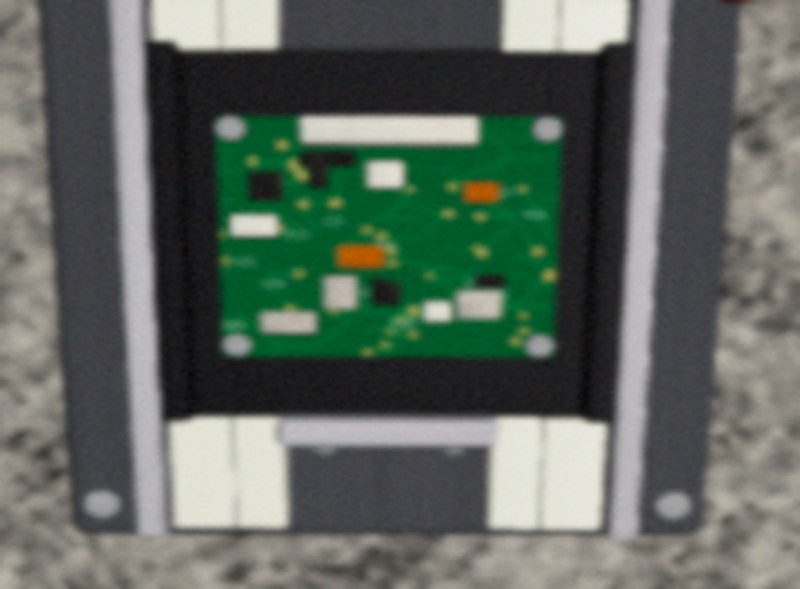

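Run:
```python
from plant import bot
from h import *
np.set_printoptions(precision=1,suppress=True)
f=bot.grab_frame("wrist");o=bot.observe()
z=lambda l:np.array(l)/[4,3.1]+[225,0]-0.37
a=-0.699;O=np.array([553.4,-332.4,0])
X=np.array([np.cos(a),np.sin(a),0]);Y=np.array([-X[1],X[0],0])
J=lambda p:np.c_[(p-O)@X,(p-O)@Y,p[:,2]]
print("screws",J(onz(f,z([(102,503),(673,505)]),12)))
print("corners",J(onz(f,z([(78,530),(698,530)]),12)))
print("tab top rear edge",J(onz(f,z([(282,445),(494,445)]),45)))
print("wall tops L R: bottom,top",J(onz(f,z([(152,533),(624,533),(129,0),(654,0)]),36)))
print("board screws",J(onz(f,z([(231,128),(548,128),(237,345),(540,345)]),36)))
print("tcp",J(o["tcp_pos"][None]))
t=bot.grab_frame("top")
zz=onz(t,[(210,216)],36);print("spool",J(zz))
```

```text
screws [[-125.3   63.1   12. ]
 [-125.7  -65.8   12. ]]
corners [[-133.3   69.    12. ]
 [-133.1  -71.9   12. ]]
tab top rear edge [[-103.9   19.5   45. ]
 [-103.9  -22.5   45. ]]
wall tops L R: bottom,top [[-128.9   48.    36. ]
 [-128.8  -51.    36. ]
 [   2.6   47.    36. ]
 [   2.8  -51.    36. ]]
board screws [[-26.8  28.6  36. ]
 [-26.7 -31.9  36. ]
 [-79.3  28.8  36. ]
 [-79.2 -31.9  36. ]]
tcp [[-138.4   -1.3  182.3]]
spool [[-260.6   98.    36. ]]
```

```bash
python3 -m creep '[0,0,-0.045,0,1,0,0,-0.045,0,1,0,0,-0.04,0,1,0,0,-0.021,0,1,0,0,0,0,1,0,0,0,0,1]'
python3 -m creep '[0.0038,-0.0032,0,0,1,0.0038,-0.0032,0,0,1,0.0038,-0.0032,0,0,1,0.0038,-0.0032,0,0,1,0.0038,-0.0032,0,0,1,0,0,0,0,1]'
python3 - <<'E'
from plant import bot
import cv2,numpy as np
f=bot.grab_frame("wrist");cv2.imwrite("pics/w2.png",f["img"][...,::-1])
o=bot.observe();print(o["t"],o["tcp_pos"],o["ft_force"])
E
```

```text
t: 2.35
tcp_pos: [446.6, -244.2, 31.0]
eef_rot: [0.94, -0.342, 0.001, 0.0]
ft_force: [0.4, -1.4, 0.1]
opening: -0.1
t: 2.95
tcp_pos: [465.9, -260.0, 30.5]
eef_rot: [0.94, -0.341, 0.001, 0.0]
ft_force: [0.3, -0.0, 0.1]
opening: -0.2
3.0 [ 465.46914056 -259.69801037   30.33625726] [-0.0872451  -0.108928   -0.03978222]
```

View pics/w2.png

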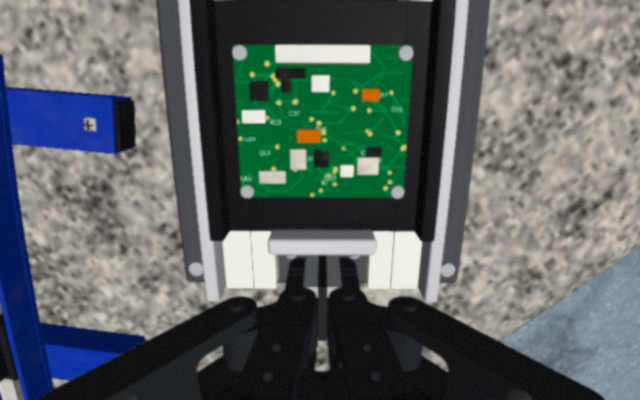

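```bash
python3 -m creep '[0.0046,-0.0039,0,0,1,0.0046,-0.0039,0,0,1,0.0046,-0.0039,0,0,1,0.0046,-0.0039,0,0,1,0.0046,-0.0039,0,0,1,0.0046,-0.0039,0,0,1,0.0046,-0.0039,0,0,1,0,0,0,0,1]'
python3 -m creep '[0.0046,-0.0039,0,0,1,0.0046,-0.0039,0,0,1,0.0046,-0.0039,0,0,1,0.0046,-0.0039,0,0,1,0.0046,-0.0039,0,0,1,0.0046,-0.0039,0,0,1,0,0,0,0,1]'
python3 - <<'E'
from plant import bot
import cv2,numpy as np
f=bot.grab_frame("wrist");cv2.imwrite("pics/w3.png",f["img"][...,::-1])
o=bot.observe();print(o["t"],o["tcp_pos"],o["ft_force"])
E
```

```text
t: 3.8
tcp_pos: [498.8, -287.9, 30.5]
eef_rot: [0.94, -0.341, 0.001, 0.0]
ft_force: [-0.0, 0.5, 0.3]
opening: 0.2
t: 4.5
tcp_pos: [526.3, -311.3, 30.5]
eef_rot: [0.94, -0.341, 0.001, 0.0]
ft_force: [-0.0, -0.6, 0.8]
opening: -0.3
4.55 [ 525.84774528 -310.92486529   30.48692576] [-0.44756708  0.27263932  0.17028872]
```

View pics/w3.png

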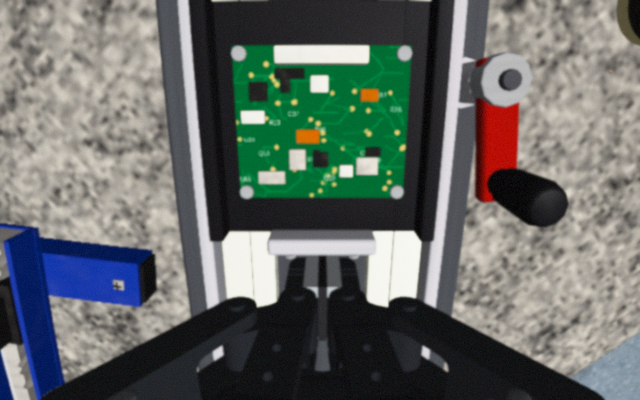

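```bash
python3 -m creep '[0.0023,-0.0019,0,0,1,0.0023,-0.0019,0,0,1,0.0023,-0.0019,0,0,1,0.0023,-0.0019,0,0,1,0.0015,-0.0013,0,0,1,0,0,0,0,1]'
python3 -m creep '[0.0008,-0.00065,0,0,1,0.0008,-0.00065,0,0,1,0,0,0,0,1]'
python3 - <<'E'
from plant import bot
import cv2,numpy as np
f=bot.grab_frame("wrist");cv2.imwrite("pics/w4.png",f["img"][...,::-1])
o=bot.observe();print(o["t"],o["tcp_pos"],o["ft_force"])
E
```

```text
t: 5.15
tcp_pos: [536.1, -319.5, 30.3]
eef_rot: [0.94, -0.341, 0.0, 0.0]
ft_force: [0.5, -0.4, 0.8]
opening: 0.2
t: 5.45
tcp_pos: [537.2, -320.4, 30.3]
eef_rot: [0.94, -0.341, 0.0, 0.0]
ft_force: [0.4, 0.8, -0.3]
opening: -0.1
5.5 [ 537.21754158 -320.33059525   30.28109842] [-1.06105295  0.12414783 -0.85764029]
```

View pics/w4.png

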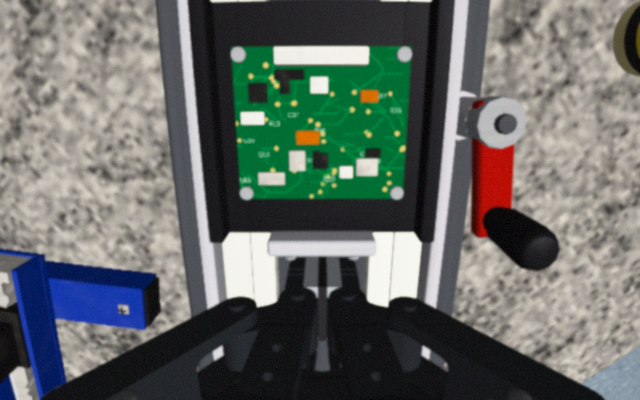

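```bash
python3 -m creep '[0.0008,-0.00065,0,0,1,0.0008,-0.00065,0,0,1,0,0,0,0,1]'
python3 -m creep '[0.0008,-0.00065,0,0,1,0.0008,-0.00065,0,0,1,0,0,0,0,1]'
python3 - <<'E'
from plant import bot
import cv2,numpy as np
f=bot.grab_frame("wrist");cv2.imwrite("pics/w5.png",f["img"][...,::-1])
o=bot.observe();print(o["t"],o["tcp_pos"],o["ft_force"])
E
```

```text
t: 5.8
tcp_pos: [539.1, -321.8, 30.3]
eef_rot: [0.94, -0.341, 0.0, 0.0]
ft_force: [-0.8, 0.9, -0.4]
opening: -0.2
t: 6.1
tcp_pos: [540.6, -323.0, 30.3]
eef_rot: [0.94, -0.341, 0.0, 0.0]
ft_force: [-0.3, 1.0, -0.1]
opening: 0.3
6.15 [ 540.57084321 -323.04889477   30.29467161] [-1.1310085   0.99589745  0.36330511]
```

View pics/w5.png

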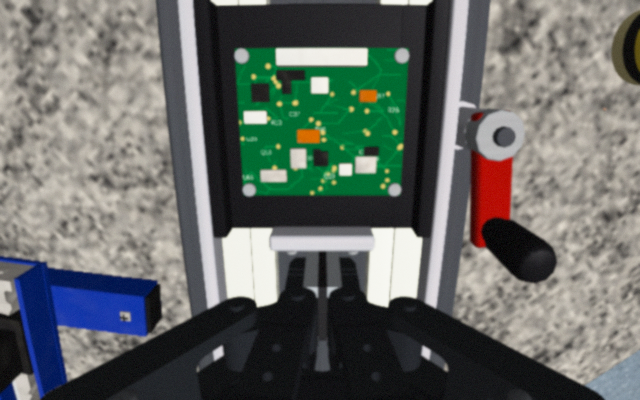

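```bash
python3 -m creep '[-0.0153,0.0129,0,0,1,-0.0153,0.0129,0,0,1,0,0,0.04,0,1,0,0,0.045,0,1,0,0,0.035,0,1,0,0,0,0,1,0,0,0,0,1]'
python3 - <<'E'
from plant import bot
import cv2,numpy as np
f=bot.grab_frame("wrist");cv2.imwrite("pics/w6.png",f["img"][...,::-1])
o=bot.observe();print(o["t"],o["tcp_pos"],o["ft_force"])
f=bot.grab_frame("side")
cv2.imwrite("pics/side6.png",cv2.resize(f["img"][160:290,260:430,::-1],None,fx=4.6,fy=4.6,interpolation=cv2.INTER_CUBIC))
E
```

```text
t: 6.85
tcp_pos: [510.7, -297.6, 151.5]
eef_rot: [0.94, -0.341, 0.002, 0.0]
ft_force: [0.2, 0.6, -0.7]
opening: -0.1
6.9 [ 509.78391624 -296.97280117  150.19564842] [ 0.15361389 -0.39888536 -0.05560199]
```

View pics/w6.png

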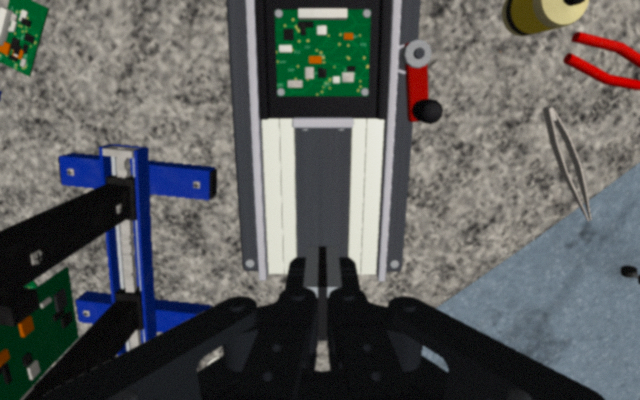

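View pics/side6.png

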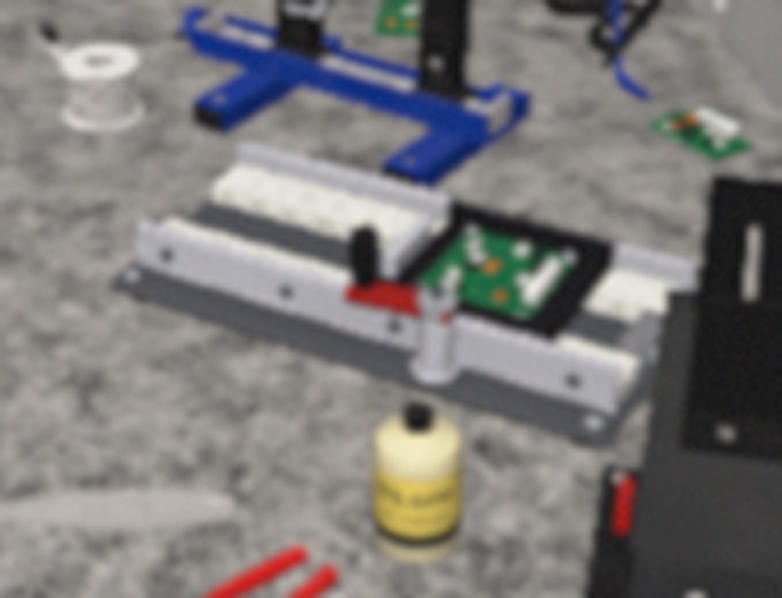

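Run:
```python
from plant import bot
from h import *
np.set_printoptions(precision=1,suppress=True)
f=bot.grab_frame("wrist");o=bot.observe()
a=-0.699;O=np.array([553.4,-332.4,0])
X=np.array([np.cos(a),np.sin(a),0]);Y=np.array([-X[1],X[0],0])
J=lambda p:np.c_[(p-O)@X,(p-O)@Y,p[:,2]]
for h in(31,36):print("board screws",J(onz(f,[(280,14),(365,14),(281,92),(363,92)],h)))
print("knob",J(onz(f,[(429,111)],80)),"pivot",J(onz(f,[(418,53)],52)),"screws",J(onz(f,[(250,265),(394,264)],12)))
print("tweezers",J(onz(f,[(551,109),(588,219)],3)),J(onz(f,[(530,15)],66)),"tcp",J(o["tcp_pos"][None]))
```

```text
board screws [[ 68.4  27.2  31. ]
 [ 68.5 -30.5  31. ]
 [ 16.8  27.8  31. ]
 [ 17.  -30.7  31. ]]
board screws [[ 67.4  26.7  36. ]
 [ 67.5 -30.   36. ]
 [ 16.8  27.2  36. ]
 [ 17.  -30.2  36. ]]
knob [[  6.5 -64.7  80. ]] pivot [[ 41.6 -63.   52. ]] screws [[-130.1   62.1   12. ]
 [-128.8  -65.6   12. ]]
tweezers [[   6.4 -189.8    3. ]
 [ -89.9 -244.2    3. ]] [[  63.8 -126.5   66. ]] tcp [[-57.   -1.1 149. ]]
```

```bash
python3 -m creep '[-0.001,-0.0106,0,0.143,1,-0.001,-0.0106,0,0.143,1,-0.001,-0.0106,0,0.143,1,-0.001,-0.0106,0,0.143,1,-0.001,-0.0106,0,0.143,1,-0.001,-0.0106,0,0.143,1,-0.001,-0.0106,0,0.143,1,-0.001,-0.0106,0,0.143,1]'
python3 -m creep '[-0.001,-0.0106,0,0.143,1,-0.001,-0.0106,0,0.143,1,-0.0005,-0.0106,0,0.143,1,0,0,-0.03,0,1,0,0,-0.02,0,1,0,0,0,0,1,0,0,0,0,1]'
python3 - <<'E'
from plant import bot
import cv2
from h import *
np.set_printoptions(precision=1,suppress=True)
f=bot.grab_frame("wrist");cv2.imwrite("pics/w7.png",f["img"][...,::-1])
f=bot.grab_frame("side")
cv2.imwrite("pics/side7.png",cv2.resize(f["img"][160:290,260:430,::-1],None,fx=4.6,fy=4.6,interpolation=cv2.INTER_CUBIC))
o=bot.observe();p=o["tcp_pos"]-[553.4,-332.4,0];a=-.699
print(o["t"],p[0]*np.cos(a)+p[1]*np.sin(a),-p[0]*np.sin(a)+p[1]*np.cos(a),p[2],R.from_quat(o["eef_rot"]).as_matrix()[:,0],o["qpos"],o["ft_force"])
E
```

```text
t: 7.8
tcp_pos: [500.9, -381.8, 148.4]
eef_rot: [0.974, 0.225, -0.001, -0.001]
ft_force: [0.2, 0.4, -0.4]
opening: -0.2
t: 8.5
tcp_pos: [498.7, -413.2, 99.1]
eef_rot: [0.905, 0.425, -0.0, -0.001]
ft_force: [-0.1, 0.3, 1.2]
opening: -0.0
8.6 11.497658435799266 -96.80332753052967 100.81929553492586 [0.6 0.8 0. ] [ 0.7  0.7 -0.2  1.9  0.2  0.6 -0.2] [ 0.3 -0.   0.7]
```

View pics/w7.png

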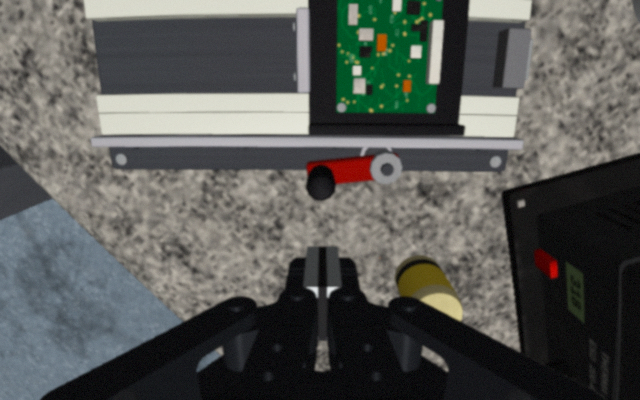

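View pics/side7.png

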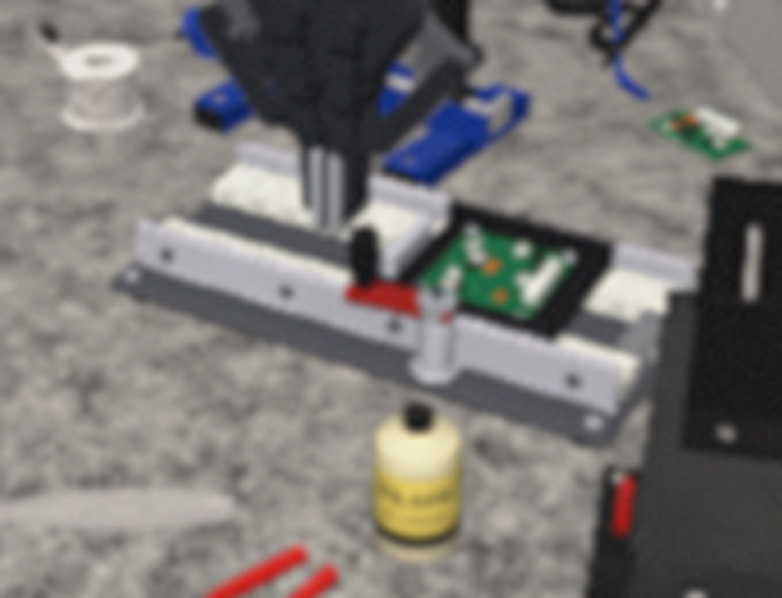

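```bash
python3 - <<'E'
import numpy as np
a=-.699;X=np.array([np.cos(a),np.sin(a)]);Y=np.array([-X[1],X[0]])
B=np.arange(-0.1,1.7,0.12)
J=np.array([45,-62])+36*np.c_[-np.cos(B),np.sin(B)]-18.5*np.c_[np.sin(B),np.cos(B)]
J=np.vstack([[11.5,-96.8],J]);d=np.diff(J,axis=0)
W=d[:,:1]*X+d[:,1:]*Y
for b,j,w in zip(B,J[1:],W):print(b.round(2),j.round(1),(w/1000).round(4))
E
python3 -m creep '[0,0,-0.022,0,1,0,0,-0.02,0,1,0,0,0,0,1]'
```

```text
-0.1 [ 11. -84.] [0.0079 0.0101]
0.02 [  8.6 -79.8] [0.0009 0.0048]
0.14 [  6.8 -75.3] [0.0015 0.0046]
0.26 [  5.5 -70.6] [0.002  0.0044]
0.38 [  4.7 -65.8] [0.0025 0.0042]
0.5 [  4.5 -61. ] [0.003  0.0038]
0.62 [  5.  -56.1] [0.0034 0.0034]
0.74 [  5.9 -51.4] [0.0038 0.003 ]
0.86 [  7.5 -46.8] [0.0041 0.0025]
0.98 [  9.6 -42.4] [0.0044 0.002 ]
1.1 [ 12.2 -38.3] [0.0046 0.0015]
1.22 [ 15.3 -34.5] [0.0048 0.0009]
1.34 [ 18.8 -31.2] [0.0048 0.0003]
1.46 [ 22.6 -28.3] [ 0.0048 -0.0003]
1.58 [ 26.8 -25.8] [ 0.0048 -0.0008]
1.7 [ 31.3 -23.9] [ 0.0046 -0.0014]
t: 8.9
tcp_pos: [498.4, -412.8, 57.2]
eef_rot: [0.905, 0.425, -0.001, -0.001]
ft_force: [-1.1, 0.1, 0.5]
opening: 0.3
```

```bash
python3 -m creep '[0.004,0.005,0,0,1,0.0039,0.0051,0,0,1,0.0009,0.0048,0,0,1,0.0015,0.0046,0,-0.12,1,0.002,0.0044,0,-0.12,1,0.0025,0.0042,0,-0.12,1,0,0,0,0,1]'
python3 - <<'E'
from plant import bot
import cv2
f=bot.grab_frame("wrist");cv2.imwrite("pics/w8.png",f["img"][...,::-1])
o=bot.observe();print(o["t"],o["tcp_pos"],o["ft_force"])
E
```

```text
t: 9.6
tcp_pos: [515.4, -384.7, 59.3]
eef_rot: [0.967, 0.256, 0.001, 0.001]
ft_force: [0.0, -0.1, -0.5]
opening: 0.2
9.65 [ 515.13554655 -384.88258901   59.10753585] [-0.20029204 -0.52977345 -0.29484522]
```

View pics/w8.png

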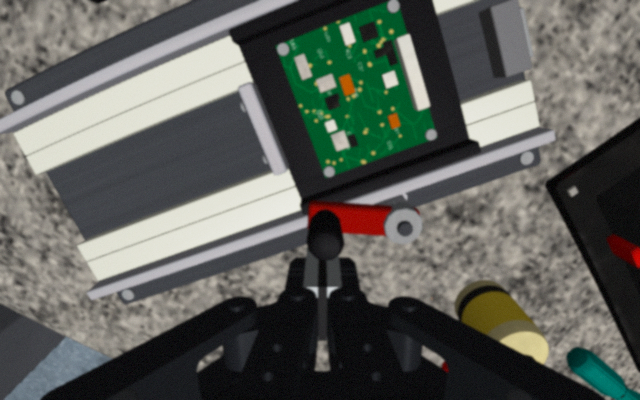

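```bash
python3 -m creep '[0.003,0.0038,0,-0.12,1,0.0034,0.0034,0,-0.12,1,0.0038,0.003,0,-0.12,1,0.0041,0.0025,0,-0.12,1,0.0044,0.002,0,-0.12,1,0,0,0,0,1]'
python3 - <<'E'
from plant import bot
import cv2
f=bot.grab_frame("wrist");cv2.imwrite("pics/w9.png",f["img"][...,::-1])
o=bot.observe();print(o["t"],o["tcp_pos"],o["ft_force"])
E
```

```text
t: 10.25
tcp_pos: [533.5, -370.3, 58.5]
eef_rot: [0.999, -0.04, 0.0, -0.0]
ft_force: [-0.1, 0.3, -0.2]
opening: 0.1
10.3 [ 533.24583093 -370.47221908   58.46363017] [0.19821636 0.54482178 0.27093014]
```

View pics/w9.png

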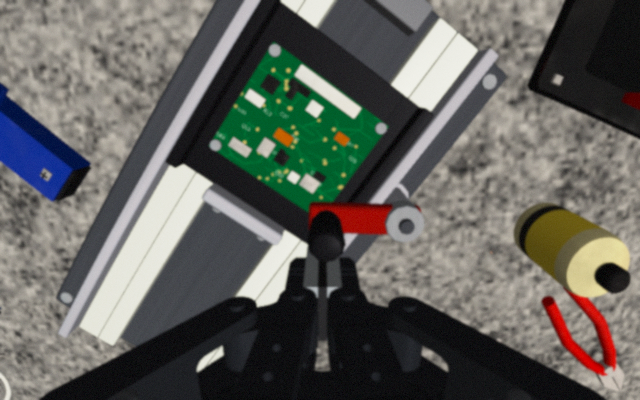

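```bash
python3 -m creep '[0.0046,0.0015,0,-0.12,1,0.0048,0.0009,0,-0.12,1,0.0048,0.0003,0,-0.12,1,0.0048,-0.0003,0,-0.12,1,0.003,-0.0005,0,-0.06,1,0,0,0,0,1]'
python3 -m creep '[0.0016,-0.0004,0,-0.04,1,0.0012,-0.0008,0,0,1,0,0,0,0,1]'
python3 - <<'E'
from plant import bot
import cv2
f=bot.grab_frame("wrist");cv2.imwrite("pics/w10.png",f["img"][...,::-1])
o=bot.observe();print(o["t"],o["tcp_pos"],o["ft_force"])
E
```

```text
t: 10.9
tcp_pos: [554.8, -368.7, 58.1]
eef_rot: [0.952, -0.305, -0.0, -0.0]
ft_force: [-1.5, 0.2, -0.2]
opening: -0.1
t: 11.2
tcp_pos: [557.3, -369.6, 58.1]
eef_rot: [0.946, -0.325, -0.001, -0.001]
ft_force: [-0.7, 1.9, -0.3]
opening: 0.4
11.25 [ 557.25510733 -369.61081381   58.14595025] [-1.22148839  1.74463676  0.51485438]
```

View pics/w10.png

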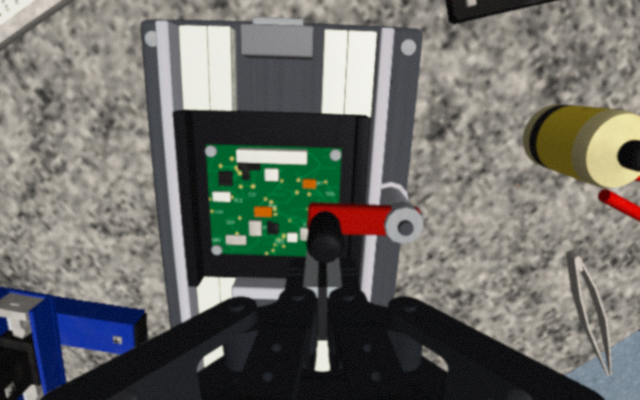

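```bash
for i in 1; do python3 -m creep '[0.0009,-0.0007,0,0,1,0.0009,-0.0007,0,0,1,0,0,0,0,1]'; done
python3 -m creep '[0.0008,-0.0007,0,0,1,0,0,0,0,1]'
```

```text
t: 11.55
tcp_pos: [557.3, -369.7, 58.1]
eef_rot: [0.946, -0.325, -0.003, -0.001]
ft_force: [-4.3, 4.4, 4.4]
opening: 0.2
t: 11.75
tcp_pos: [557.3, -369.7, 58.0]
eef_rot: [0.946, -0.325, -0.004, -0.002]
ft_force: [-5.5, 5.4, 5.8]
opening: 0.0
```

The force is rising with no motion, so the arm is at its stop. I'm backing off now.

```bash
python3 -m creep '[-0.0077,0.0064,0,0,1,-0.0115,0.0097,0,0,1,-0.0077,0.0064,0.01,0,1,0,0,0.045,0,1,0,0,0.045,0,1,-0.02,0.017,0,0,1,-0.02,0.017,0,0,1,0,0,0,0,1]'
python3 - <<'E'
from plant import bot
from h import *
np.set_printoptions(precision=1,suppress=True)
f=bot.grab_frame("wrist");cv2.imwrite("pics/w11.png",f["img"][...,::-1])
g=bot.grab_frame("side");cv2.imwrite("pics/side11.png",cv2.resize(g["img"][160:290,260:430,::-1],None,fx=4.6,fy=4.6,interpolation=cv2.INTER_CUBIC))
o=bot.observe();print(o["t"],o["tcp_pos"],o["ft_force"])
E
```

```text
t: 12.55
tcp_pos: [490.5, -313.8, 159.2]
eef_rot: [0.946, -0.326, -0.001, -0.001]
ft_force: [0.2, 0.2, -0.2]
opening: 0.3
12.65 [ 493.7 -316.2  159.3] [ 0.5 -0.4 -0.1]
```

View pics/w11.png

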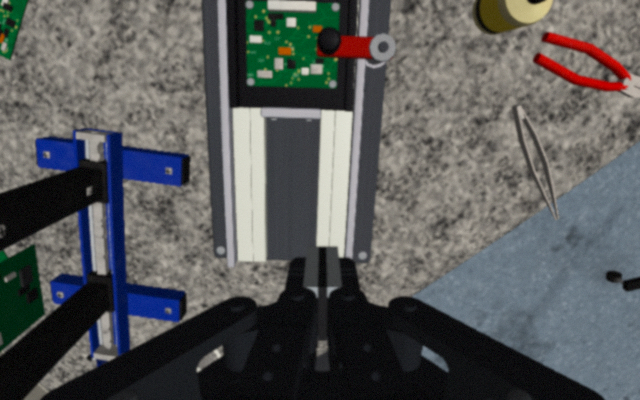

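View pics/side11.png

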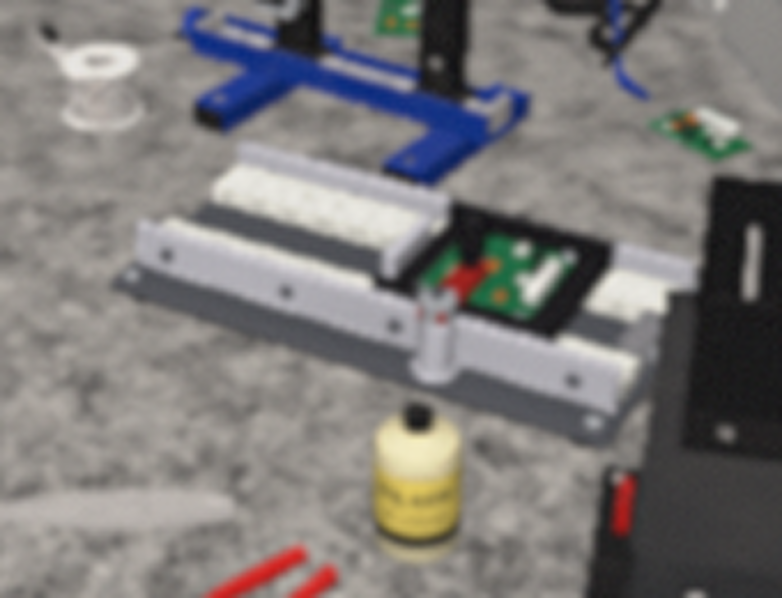

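Run:
```python
from plant import bot
from h import *
f=bot.grab_frame("wrist")
k=onz(f,[(329,40)],80)[0];p=onz(f,[(382,47)],51)[0];v=k-p
print(v,np.hypot(*v[:2]))
a=np.arctan2(v[1],v[0])+.699
print("holddown",0.6+np.pi-a)
o=bot.observe();print(o["t"],abs(o["dq"]).max(),o["ft_force"])
bot.close_job()
```

```text
[22.2804649  28.18345656 29.        ] 35.92668005883645
holddown 2.1407491806317456
12.7 0.01777163900241048 [ 0.25720234 -0.04923012  0.11044074]
the job is handed in; nothing more can be done
```

The board is on test: the carrier is down in its notches and the hold-down is across its rim. I handed the job in at 12.7 s, and it reported no verdict.

**What I did:** With the fingers shut, I pushed the carrier by its rear tab about 98 mm along the rails until it dropped. I then backed off, set the fingers outside the knob and swung the hold-down round. It stopped moving while the push force rose to about 9 N, so I took that as its stop. I then backed off and rose clear.

**Last checks:**
- **Carrier:** after the drop, the board looked about 4 % smaller in the wrist picture, which fits a 5 mm drop. In the side picture it lay level. It measured about 46 mm along the jig's x, against 45 mm for the nest. I did not measure it again after the swing, but the last pictures show it unchanged.
- **Hold-down:** about 2.14 rad from the pictures, with the knob 35.9 mm from the pivot (36 mm expected).
- **Robot:** clear of everything, with the wrist force near zero.
- **Loose things:** none showed any movement in the pictures.

**Disagreements:**
- The wrist camera's readings along the jig's x were off by 3 to 4 mm at the higher view. I corrected the 46 mm figure for this using the jig's corner screws.
- The top view gave the base as about 262 mm long instead of 270 mm. I think I picked its corners imprecisely, since the screws and the pivot fitted.

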